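# Close up the jeweller's findings chest

## Task

Close up the little wooden findings chest with your fingertips: push both open drawers fully home, and then push the open lid over and down until it is fully shut, without slamming it. Grasp and lift nothing, and leave the small box in the chest's tray, the mallet, the steel block and the jar where they are.

Things in the scene. Friction and masses are not known exactly. Their poses are not given: they have to be found in the camera images.
- chest: low chest of medium-brown wood, fixed to the bench, 150 (its x) by 210 (its y) by 70 mm high without the lid; origin at the centre of its underside; its own -x side is the front, with two drawers side by side; its top is an open tray (floor 46 mm, rim 70 mm above the bench). It stands turned, with the front facing between the world's -y (chest yaw 1.5) and half-way from -y to +x (chest yaw 2.1)
- drawer_left (a joint): drawer at the chest's +y half: metres it stands out of the chest towards the chest's -x; 0 = fully home (a stop), at most 0.075; it slides with about 1.5 N of friction
- drawer_right (a joint): the same for the drawer at the chest's -y half
- drawer_left_knob (a point): centre of the outer end of the left drawer's brass knob (16 mm across, 22 mm above the bench); stands 18 mm in front of the drawer's flat front (93 mm wide, from 5 to 40 mm above the bench). With the drawer home it lies at chest x = -0.093, y = +0.051
- drawer_right_knob (a point): the same on the right drawer; with the drawer home it lies at chest x = -0.093, y = -0.051
- lid (a joint): angle of the wooden lid (flat board 166 by 210 by 8 mm, with a lip 34 mm deep on the underside of its free edge): 0 = shut flat (a stop), 1.57 = upright, more = leaning back away from the drawers, at most 1.9. A stiff hinge (about 0.3 N m of friction) keeps it where it is left; it never falls by itself
- lid_hinge (a point): middle of the lid's hinge line, which runs along the chest's y axis at chest x = +0.078, 71 mm above the bench, in the plane of the lid's underside
- lid_edge (a point): middle of the lid's free edge, on its outer (upper when shut) face, 166 mm from the hinge
- ring_box: small dark brown jewellery box, 50 by 50 by 18 mm, loose in the chest's tray, not to be disturbed; origin at the centre of its underside
- mallet: small wooden mallet lying beside the chest, head 85 mm long and 38 mm thick, handle 190 mm long; origin under the head's centre, handle towards its -x; not to be disturbed
- bench_block: steel bench block on a black rubber foot, 90 by 90 by 30 mm; origin at the centre of its underside; not to be disturbed
- jar: squat jar with a metal cap, 56 mm across, 55 mm high; origin at the centre of its underside; not to be disturbed

How it is judged:
By the outcome, as a careful person would: the job done as asked, in the order asked, and still so for the second after the job is handed in, with the robot touching nothing.
It also fails if it takes over 67 s, if anything falls off the work surface, if the arm or the gripper's body presses on something with over 40 N, if the wrist force passes 120 N, or if a joint passes its speed limit or range.

## Robot

A 6-joint arm with a two-finger parallel gripper is mounted at the origin on the work surface. World frame = base frame: x ahead of the robot, y to its left, z up, the work surface at z = 0. Lengths are in m, angles in degrees, forces in N, time in s.
With the tool pointing down it reaches from about 0.275 to 0.75 m from the base axis. Payload 10.2 kg.
Tool frame: the origin (TCP) lies at the very end of the fingers, on their centre line; the grasp point (between the pads) lies 19 mm behind it; z points along the fingers, y is the line along which they close (so a half turn about z gives the same grasp; the last joint's range is limited). The gripper opens to 88 mm and grips with 3 to 60 N. Pads are 18 mm wide; open, the fingers measure 123 mm over their backs; the gripper's body (75 mm by 187 mm) begins 45 mm behind the grasp point.
Start: joints at [54.523, 17.928, 85.812, -0, 76.261, -12.8], TCP at [0.202, 0.484, 0.239] pointing down, gripper open.
Joint ranges: [-168.41, 168.41], [-55.51, 124.54], [10.69, 146.95], [-70.63, 250.63], [1, 178], [-165.06, 165.06]. Speed limits (degrees/s): [136.94, 136.94, 172.46, 180, 180, 180].

## Interface

Orientations are given as [roll, pitch, yaw] about the fixed x, y, z axes, in that order (R = Rz(yaw) Ry(pitch) Rx(roll)).
In Python, from workcell import r gives the robot as it stands.
- The arm moves only by the shell command python3 -m pendant 'ROWS' [OPENING]. ROWS is a JSON object of lists of equal length, an entry for each row: "travel": the shift along the world's x, y, z in m, a list of three; "turn": the turn about the world's z in rad. A call has 1 to 20 rows; each row shifts and turns the commanded pose from where the row before left it; what a row does not reach is not made up. A row lasts 1/10 s, in which the tool goes at most 50 mm and 8.59 degrees, less where a joint would pass 70% of its speed; a pose out of reach is approached as far as the arm can. A call is refused whole if a number of a shift passes 0.05 or a number of a turn 0.15, either way. A call with a gripper value outside its range is refused whole. OPENING is the closure, from 0 (fully open) to 1 (shut), set as the call begins (- or left out, the last holds). The fingers move at their own pace and stop on an object; the grip force is fixed at half the most. Time passes only in rows, so rows that do not move let the fingers close. It gives the time, the measured TCP pose, the force, the opening and the grip force at its end, in the units of the state.
- r.get_state(): the state, without advancing time (a new reading comes with each control period).
- r.get_image(name): name is "scene" or "top" or "wrist"; returns (picture, depth): 480x640x3 uint8, red, green, blue; 480x640 float32, m along the optical axis (not along the pixel's ray), 0 where there is no reading.
- r.camera_model(name): a dict with "camera_matrix" (3x3 intrinsics, pixels), "k1" (the pictures are not rectified: a ray, as slopes to the right and down, at radius r is drawn at 1 + k1 r^2 times it, then the intrinsics apply), "cam_to_world" (4x4, takes a point from camera to world coordinates); the wrist camera has in their place "T_tool_cam" (4x4, takes a point from camera to tool coordinates, whose origin is the TCP and whose axes are the flange's). Camera axes: x right, y down, z forward; pixel columns grow to the right and rows downward; lengths in m; the calibration is good to about 2 mm. A picture is of the moment at which its call begins: read the wrist's pose just before it. camera_model takes no time and is no camera call.
- r.finish_job(): hands the job in; it is judged then, once.
The state is a dict: "time_s": time; "q": joint angles; "dq": joint speeds; "effort": joint torques, N m; "tcp_pos": TCP position; "orientation": TCP orientation; "contact_force": force on the tool from outside, world axes, zero at the start; "torque": the same for the moment, N m; "grip_width": finger opening in m; "finger_force": force on a finger pad.
Only numpy, scipy, OpenCV 4.12 (cv2) and the standard library are available. Lean on these libraries where they do the work, as an engineer would, in place of code of your own. Each camera call takes 0.05 s, during which the arm holds its last target. There are 200 camera calls.

## Working session

There is one attempt and no reset: what is moved stays moved. The work goes in short steps, Python scripts to look and compute and a shell command to move; the robot and the scene stay as the last step left them, time stands still between calls to the robot, and variables do not carry over. Pictures are saved under pics/ and viewed, at most 10 in all, crops included, and the job is handed in when it is done.

```bash
mkdir -p pics
cat > h.py <<'E'
import numpy as np,cv2
from workcell import r
def world(name,depth,us,vs):
    m=r.camera_model(name);K=np.array(m["camera_matrix"]);T=np.array(m["cam_to_world"])
    p=np.stack([us,vs],1).astype(np.float64).reshape(-1,1,2)
    n=cv2.undistortPoints(p,K,np.array([m["k1"],0,0,0,0.])).reshape(-1,2)
    d=np.array([depth[int(v),int(u)] for u,v in zip(us,vs)])
    return (np.c_[n*d[:,None],d])@T[:3,:3].T+T[:3,3]
E
python3 - <<'E'
from h import *
for n in("scene","top"):
    im,d=r.get_image(n);cv2.imwrite(f"pics/{n}0.png",im[...,::-1]);np.save(f"pics/{n}0.npy",d);print(r.camera_model(n))
print(r.get_state())
E
```

```text
{'camera_matrix': array([[569.61769339,   0.        , 322.27731072],
       [  0.        , 569.61769339, 240.54012288],
       [  0.        ,   0.        ,   1.        ]]), 'k1': -0.09220894568021175, 'cam_to_world': array([[-0.67532367,  0.58973801, -0.44288488,  1.06805891],
       [ 0.7373581 ,  0.5525228 , -0.38861496,  0.43089605],
       [ 0.01552298, -0.58900564, -0.80797982,  0.96115318],
       [ 0.        ,  0.        ,  0.        ,  1.        ]])}
{'camera_matrix': array([[451.39300352,   0.        , 320.36583563],
       [  0.        , 451.39300352, 237.94959701],
       [  0.        ,   0.        ,   1.        ]]), 'k1': -0.0731318511569896, 'cam_to_world': array([[-0.02086653, -0.98165182,  0.18953704,  0.43726398],
       [-0.99952158,  0.01615385, -0.02637526,  0.02548661],
       [ 0.02282957, -0.18999673, -0.98151926,  0.82644206],
       [ 0.        ,  0.        ,  0.        ,  1.        ]])}
{'time_s': 0.1, 'q': array([ 5.45244070e+01,  1.79549736e+01,  8.58486691e+01, -9.42596521e-04,
        7.62612995e+01, -1.27992565e+01]), 'dq': array([ 0.04949285, -0.090817  , -0.12541197, -0.02243934,  0.06195335,
        0.02294092]), 'effort': array([ 1.75003148e-03, -4.02815473e+01, -2.52643490e+01,  6.95332093e-02,
        3.42475274e-02, -1.20493972e-06]), 'tcp_pos': array([0.2022803 , 0.48422958, 0.23823608]), 'orientation': array([-1.79936469e+02, -1.34943949e-02,  1.57323880e+02]), 'contact_force': array([ 0.23247387, -0.28666691,  0.40756983]), 'torque': array([-0.01789443, -0.00108341,  0.0091395 ]), 'finger_force': 0.0, 'grip_width': 0.08816851383917755}
```

View pics/scene0.png

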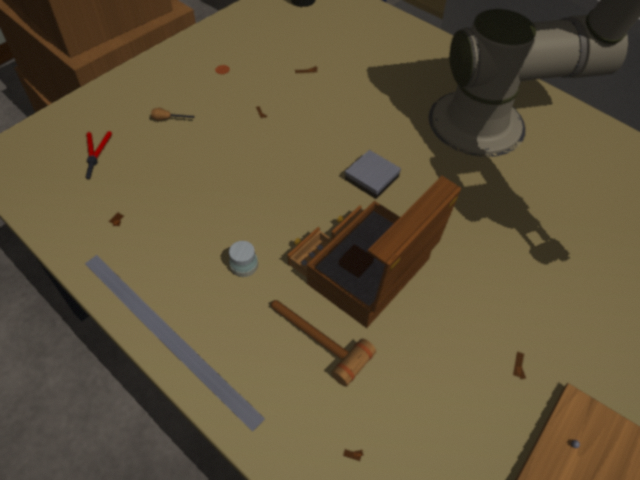

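View pics/top0.png

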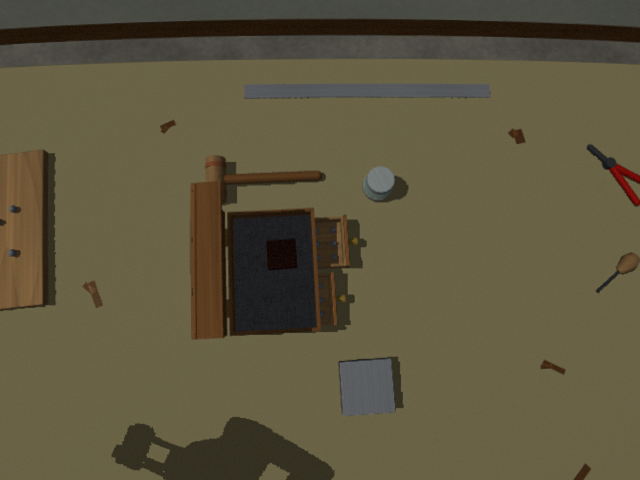

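The top view shows the chest at about (275,272) with its front to the right (world -y). The knobs are at (355,241) and (344,298), and the free edge of the lid with its lip spans columns 191–223. The mallet is behind and above it, the jar at (380,182), the block at (367,386). Next I measure these points.

Run:
```python
from h import *
np.set_printoptions(precision=4,suppress=True)
im=cv2.imread("pics/top0.png");d=np.load("pics/top0.npy")
def pr(n,L):
    L=np.array(L);print(n);print(world("top",d,L[:,0],L[:,1]))
pr("rim corners",[(229,214),(314,211),(318,330),(232,333)])
pr("lid edge strip: outer top/bot, inner top/bot",[(193,186),(194,335),(221,186),(221,335)])
hsv=cv2.cvtColor(im,cv2.COLOR_BGR2HSV)
print(hsv[241,355],hsv[298,344],hsv[241,346],hsv[298,333])
pr("knobs",[(355,241),(344,298)])
pr("drawer fronts top edges",[(347,222),(348,262),(333,278),(335,320)])
pr("jar, block corners, mallet head, handle",[(380,178),(341,362),(391,360),(394,411),(343,414),(216,170),(230,179),(318,176)])
cv2.imwrite("pics/crop.png",cv2.resize(im[140:350,170:410],None,fx=3.3,fy=2.8,interpolation=cv2.INTER_CUBIC)[:600,:800])
m=((hsv[...,0]>18)&(hsv[...,0]<32)&(hsv[...,1]>170)&(hsv[...,2]>60)).astype(np.uint8)
n,l,s,c=cv2.connectedComponentsWithStats(m[210:330,325:370])
print(s[:8],c[:8]+[325,210])
```

```text
rim corners
[[0.6289 0.1623 0.0663]
 [0.6484 0.0142 0.0017]
 [0.429  0.0123 0.0695]
 [0.4267 0.1537 0.0699]]
lid edge strip: outer top/bot, inner top/bot
[[0.6264 0.1819 0.2357]
 [0.4272 0.1742 0.2369]
 [0.6907 0.1843 0.0317]
 [0.4267 0.1393 0.2378]]
[ 22 172 105] [ 23 175 105] [ 15 168 100] [ 14 163 100]
knobs
[[ 0.5846 -0.0582  0.029 ]
 [ 0.4829 -0.0352  0.0299]]
drawer fronts top edges
[[ 0.6269 -0.0476 -0.0013]
 [ 0.5453 -0.0435  0.0392]
 [ 0.5174 -0.0162  0.0407]
 [ 0.445  -0.0179  0.0391]]
jar, block corners, mallet head, handle
[[ 0.6937 -0.1045  0.0566]
 [ 0.3734 -0.0269  0.0297]
 [ 0.372  -0.1189 -0.0017]
 [ 0.2895 -0.1148  0.0303]
 [ 0.2867 -0.028   0.0277]
 [ 0.7206  0.1936  0.0351]
 [ 0.7057  0.1691  0.0262]
 [ 0.712   0.0057  0.0175]]
[[   0    0   45  120 5353]
 [  27   27    5    8   24]
 [  14   85    6    7   23]] [[346.9873 269.5057]
 [354.375  241.    ]
 [342.2609 297.913 ]]
```

View pics/crop.png

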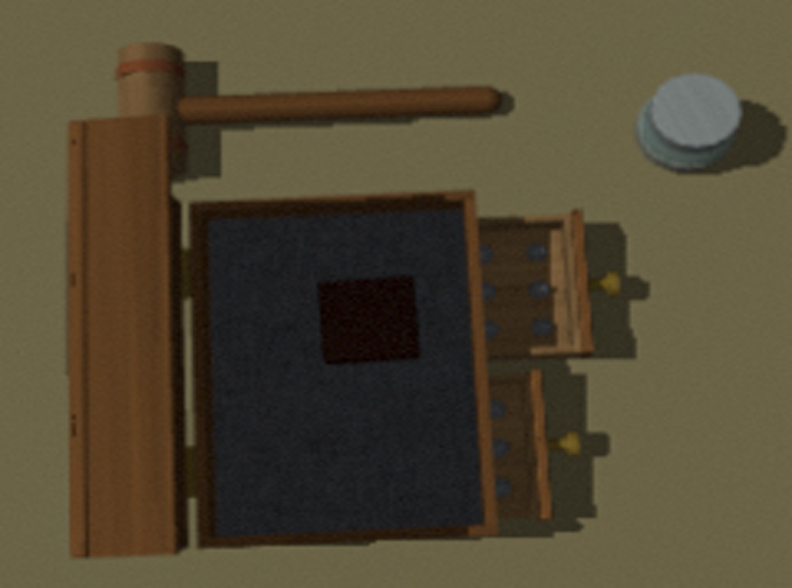

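```bash
python3 -m pendant '{"travel":[[0,0,0.02],[0,0,0.02],[0,0,0.02],[0,0,0.02],[0.02,-0.03,0],[0.02,-0.03,0],[0.02,-0.03,0],[0.02,-0.03,0],[0.02,-0.03,0],[0.02,-0.03,0],[0.02,-0.03,0],[0.02,-0.03,0],[0.02,-0.03,0],[0.02,-0.03,0]],"turn":[0,0,0,0,-0.114,-0.114,-0.114,-0.114,-0.114,-0.114,-0.114,-0.114,-0.114,-0.114]}' 1
python3 -m pendant '{"travel":[[0.02,-0.03,0],[0.02,-0.03,0],[0.02,-0.03,0],[0.02,-0.03,0],[0.02,-0.03,0],[0.02,-0.03,0],[0.02,-0.03,0],[0.02,-0.03,0],[0.02,-0.03,0],[0,-0.015,0],[0,0,0]],"turn":[0,0,0,0,0,0,0,0,0,0,0]}'
```

```text
time_s: 1.5
tcp_pos: [0.4029, 0.183, 0.3186]
orientation: [-180.0, -0.0, 91.7]
contact_force: [0.1, 0.9, -0.2]
grip_width: 0.0003
finger_force: 0.0
time_s: 2.6
tcp_pos: [0.5821, -0.102, 0.3179]
orientation: [-179.9, -0.0, 91.9]
contact_force: [-0.6, 0.6, 0.6]
grip_width: 0.0002
finger_force: 0.0
```

```bash
python3 -m pendant '{"travel":[[0,0,-0.03],[0,0,-0.03],[0,0,-0.03],[0,0,-0.03],[0,0,-0.03],[0,0,-0.03],[0,0,-0.03],[0,0,-0.03],[0,0,-0.03],[0,0,-0.02],[0,0,-0.01],[0,0,0]],"turn":[0,0,0,0,0,0,0,0,0,0,0,0]}'
python3 -m pendant '{"travel":[[0,0.005,0],[0,0.005,0],[0,0.005,0],[0,0.005,0],[0,0.005,0],[0,0.005,0],[0,0.005,0],[0,0.005,0]],"turn":[0,0,0,0,0,0,0,0]}'
python3 - <<'E'
from h import *
im,d=r.get_image("scene");cv2.imwrite("pics/s1.png",cv2.resize(im[140:350,200:480,::-1],None,fx=2.8,fy=2.8,interpolation=cv2.INTER_CUBIC))
E
```

```text
time_s: 3.8
tcp_pos: [0.5818, -0.0995, 0.0183]
orientation: [-179.9, -0.0, 92.0]
contact_force: [0.2, 0.4, 0.8]
grip_width: 0.0004
finger_force: 0.0
time_s: 4.6
tcp_pos: [0.5824, -0.0603, 0.0187]
orientation: [-180.0, 0.0, 92.0]
contact_force: [-0.5, -1.3, 0.5]
grip_width: 0.0002
finger_force: 0.9
```

View pics/s1.png

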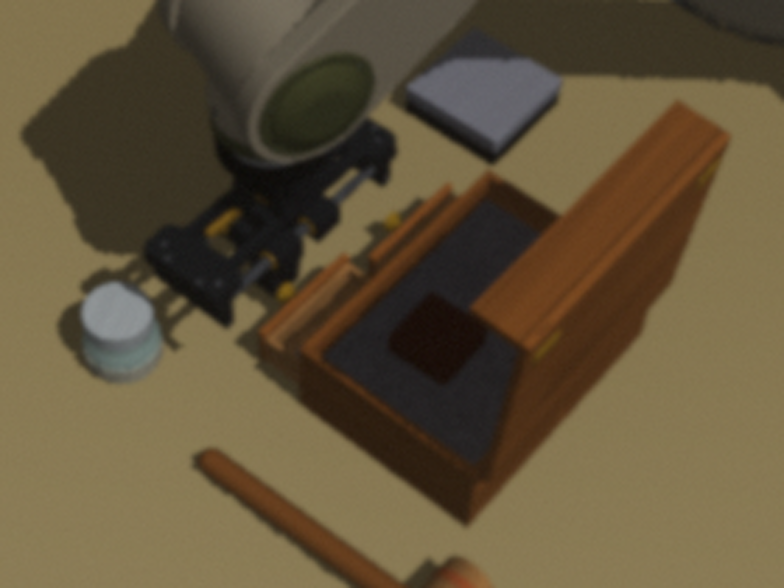

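The crop shows the closed fingers at the right knob (285,292), with the jar clear to the left at (120,330). The -1.3 N reading means contact. I keep pushing and watch for the stop.

```bash
python3 -m pendant '{"travel":[[0,0.004,0],[0,0.004,0],[0,0.004,0],[0,0.004,0],[0,0.004,0],[0,0.004,0],[0,0.004,0],[0,0.004,0],[0,0.004,0]],"turn":[0,0,0,0,0,0,0,0,0]}'
python3 -m pendant '{"travel":[[0,0.002,0],[0,0.002,0],[0,0.001,0],[0,0,0]],"turn":[0,0,0,0]}'
```

```text
time_s: 5.55
tcp_pos: [0.5824, -0.0242, 0.0187]
orientation: [-180.0, -0.0, 92.0]
contact_force: [-0.6, -1.1, -0.3]
grip_width: 0.0003
finger_force: 0.8
time_s: 5.95
tcp_pos: [0.5826, -0.0194, 0.0188]
orientation: [180.0, -0.0, 92.0]
contact_force: [0.2, 0.5, 0.6]
grip_width: 0.0005
finger_force: 0.0
```

```bash
for i in 1 2; do python3 -m pendant '{"travel":[[0,0.001,0],[0,0.001,0]],"turn":[0,0]}' | grep -E "tcp|cont|finger"; done
```

```text
tcp_pos: [0.5826, -0.0177, 0.0188]
contact_force: [-0.5, -1.4, -0.0]
finger_force: 0.8
tcp_pos: [0.5825, -0.0156, 0.0188]
contact_force: [-0.7, -0.8, -0.1]
finger_force: 0.8
```

```bash
python3 -m pendant '{"travel":[[0,0.001,0],[0,0.001,0]],"turn":[0,0]}' | grep -E "tcp|cont|finger"; python3 -m pendant '{"travel":[[0,0.001,0]],"turn":[0]}' | grep -E "tcp|cont|finger"; python3 -m pendant '{"travel":[[0,0.001,0]],"turn":[0]}' | grep -E "tcp|cont|finger"
```

```text
tcp_pos: [0.5825, -0.0144, 0.0188]
contact_force: [-1.5, -9.7, 0.2]
finger_force: 5.0
tcp_pos: [0.5825, -0.0141, 0.0189]
contact_force: [-1.8, -14.0, -1.3]
finger_force: 7.2
tcp_pos: [0.5826, -0.0139, 0.0189]
contact_force: [-1.7, -18.8, -0.3]
finger_force: 9.4
```

Hard stop reached at 19 N, so the right drawer is home. Next I back off, shift to the left knob and push that.

```bash
python3 -m pendant '{"travel":[[0,-0.005,0],[0,-0.02,0],[0,-0.02,0],[0,-0.02,0],[-0.02,0,0],[-0.02,0,0],[-0.02,0,0],[-0.02,0,0],[-0.021,0,0],[0,0,0],[0,0.005,0],[0,0.005,0],[0,0.005,0],[0,0.005,0]],"turn":[0,0,0,0,0,0,0,0,0,0,0,0,0,0]}'
python3 -m pendant '{"travel":[[0,0.004,0],[0,0.004,0],[0,0.004,0],[0,0.004,0],[0,0.004,0],[0,0.004,0],[0,0.004,0],[0,0.002,0],[0,0,0]],"turn":[0,0,0,0,0,0,0,0,0]}'
```

```text
time_s: 8.15
tcp_pos: [0.4818, -0.0559, 0.0186]
orientation: [180.0, -0.0, 92.0]
contact_force: [-0.4, 0.3, 0.2]
grip_width: 0.0003
finger_force: 0.0
time_s: 9.05
tcp_pos: [0.4815, -0.0262, 0.0188]
orientation: [180.0, -0.0, 92.0]
contact_force: [-1.0, 0.2, -0.2]
grip_width: 0.0004
finger_force: 0.0
```

```bash
python3 -m pendant '{"travel":[[0,0.002,0],[0,0.002,0]],"turn":[0,0]}' | grep -E "tcp|cont|finger"; for i in 1 2 3; do python3 -m pendant '{"travel":[[0,0.001,0],[0,0.001,0]],"turn":[0,0]}' | grep -E "tcp|cont|finger";done
```

```text
tcp_pos: [0.4815, -0.0226, 0.0188]
contact_force: [0.3, -2.1, 0.1]
finger_force: 0.8
tcp_pos: [0.4814, -0.0205, 0.0187]
contact_force: [-0.5, -3.1, 0.5]
finger_force: 0.8
tcp_pos: [0.4814, -0.0185, 0.0187]
contact_force: [-0.9, -1.7, 1.5]
finger_force: 0.8
tcp_pos: [0.4816, -0.0176, 0.0188]
contact_force: [-3.1, -14.4, 0.3]
finger_force: 7.0
```

```bash
python3 -m pendant '{"travel":[[0,0.001,0],[0,-0.005,0],[0,-0.02,0],[0,-0.02,0],[0,-0.005,0.02],[0,0,0.03],[0,0,0.03],[0,0,0.03],[0,0,0.03],[0,0,0.03],[0,0,0.03],[0,0,0.03],[0,0,0.03],[0,0,0.03],[0,0,0.03],[0,0,0]],"turn":[0,0,0,0,0,0,0,0,0,0,0,0,0,0,0,0]}'
python3 -m pendant '{"travel":[[0.005,0.03,0],[0.005,0.03,0],[0.005,0.03,0],[0.005,0.03,0],[0.005,0.03,0],[0.005,0.03,0],[0.005,0.03,0],[0.005,0.03,0],[0.004,0.03,0],[0.004,0.02,0],[0,0,0]],"turn":[0,0,0,0,0,0,0,0,0,0,0]}'
python3 - <<'E'
from h import *
im,d=r.get_image("scene");cv2.imwrite("pics/s2.png",cv2.resize(im[120:350,200:500,::-1],None,fx=2.6,fy=2.6,interpolation=cv2.INTER_CUBIC))
im,d=r.get_image("top");cv2.imwrite("pics/t2.png",cv2.resize(im[140:370,150:420,::-1],None,fx=2.6,fy=2.6,interpolation=cv2.INTER_CUBIC))
E
```

```text
time_s: 11.45
tcp_pos: [0.4823, -0.0656, 0.3422]
orientation: [179.6, 0.1, 92.0]
contact_force: [-0.7, 0.0, 0.9]
grip_width: 0.0005
finger_force: 0.0
time_s: 12.55
tcp_pos: [0.5291, 0.2265, 0.3371]
orientation: [-179.9, -0.0, 92.2]
contact_force: [-0.1, 0.1, -0.6]
grip_width: 0.0003
finger_force: 0.0
```

View pics/s2.png

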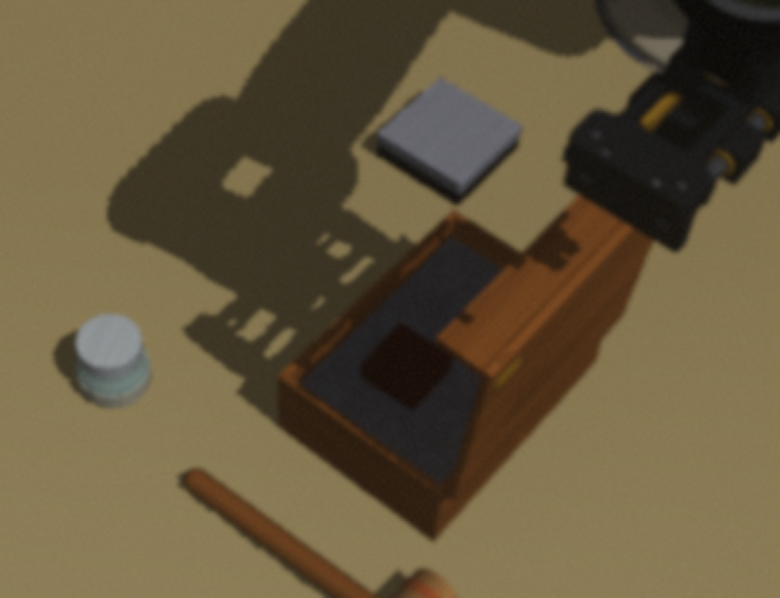

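View pics/t2.png

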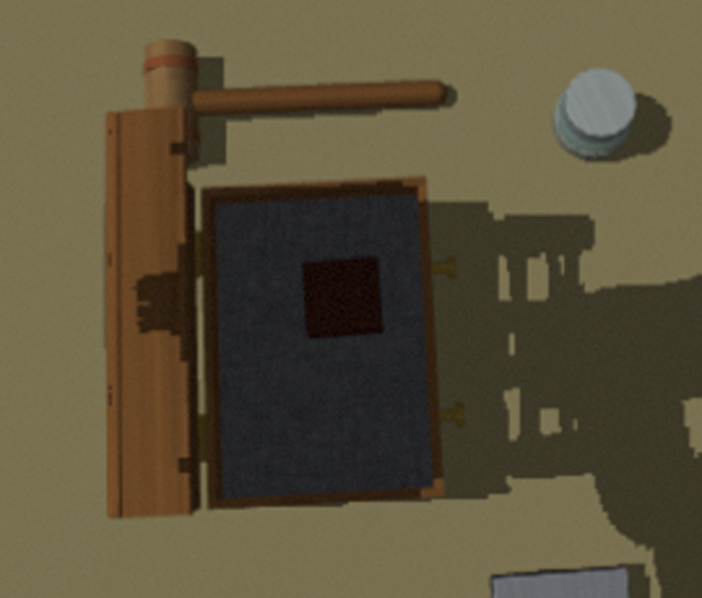

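Both drawers now sit flush: in the top crop only the knobs show past the rim, at (445,268) and (453,414). The ring box, mallet and jar haven't moved. Next I drop behind the lid and approach it.

```bash
python3 -m pendant '{"travel":[[0,0,-0.03],[0,0,-0.03],[0,0,-0.03],[0,0,-0.03],[0,0,-0.017],[0,0,0],[0,-0.005,0],[0,-0.005,0],[0,-0.005,0],[0,-0.005,0],[0,-0.005,0],[0,-0.005,0],[0,-0.005,0]],"turn":[0,0,0,0,0,0,0,0,0,0,0,0,0]}'
python3 -m pendant '{"travel":[[0,-0.004,0],[0,-0.004,0],[0,-0.004,0]],"turn":[0,0,0]}'
```

```text
time_s: 13.95
tcp_pos: [0.5295, 0.1892, 0.202]
orientation: [180.0, -0.0, 92.0]
contact_force: [0.3, 2.1, 1.3]
grip_width: 0.0008
finger_force: 1.0
time_s: 14.25
tcp_pos: [0.5295, 0.1773, 0.2019]
orientation: [180.0, -0.0, 92.0]
contact_force: [1.5, 2.5, 1.8]
grip_width: 0.0008
finger_force: 1.2
```

```bash
python3 -m pendant '{"travel":[[0,-0.0046,-0.0004],[0,-0.0046,-0.0004],[0,-0.0046,-0.0004],[0,-0.0046,-0.0004],[0,-0.005,-0.001],[0,-0.005,-0.001],[0,-0.005,-0.001],[0,-0.005,-0.001],[0,-0.005,-0.001]],"turn":[0,0,0,0,0,0,0,0,0]}'
python3 -m pendant '{"travel":[[0,-0.0048,-0.0021],[0,-0.0048,-0.0021],[0,-0.0048,-0.0021],[0,-0.0048,-0.0021],[0,-0.0048,-0.0021],[0,-0.0043,-0.003],[0,-0.0043,-0.003],[0,-0.0043,-0.003],[0,-0.0043,-0.003],[0,-0.0043,-0.003]],"turn":[0,0,0,0,0,0,0,0,0,0]}'
```

```text
time_s: 15.15
tcp_pos: [0.5292, 0.1336, 0.1948]
orientation: [-180.0, -0.0, 92.0]
contact_force: [1.3, 2.4, -1.3]
grip_width: 0.0005
finger_force: 0.9
time_s: 16.15
tcp_pos: [0.5293, 0.0882, 0.1693]
orientation: [-180.0, -0.0, 92.0]
contact_force: [0.4, 1.3, 0.0]
grip_width: 0.0009
finger_force: 0.7
```

```bash
python3 -m pendant '{"travel":[[0,-0.0036,-0.0037],[0,-0.0036,-0.0037],[0,-0.0036,-0.0037],[0,-0.0036,-0.0037],[0,-0.0036,-0.0037],[0,-0.0023,-0.0037],[0,-0.0023,-0.0037],[0,-0.0023,-0.0037],[0,-0.0023,-0.0037],[0,-0.0023,-0.0037],[0,-0.0023,-0.0037],[0,-0.0012,-0.003],[0,-0.0012,-0.003],[0,-0.0012,-0.003],[0,-0.0012,-0.003],[0,-0.0012,-0.003],[0,-0.0012,-0.003],[0,-0.0012,-0.003],[0,-0.0012,-0.003]],"turn":[0,0,0,0,0,0,0,0,0,0,0,0,0,0,0,0,0,0,0]}'
python3 -m pendant '{"travel":[[0,-0.0005,-0.002],[0,-0.0005,-0.002],[0,-0.0005,-0.002],[0,-0.0005,-0.002],[0,-0.0005,-0.002],[0,-0.0005,-0.002],[0,0,-0.002],[0,0,-0.002],[0,0,-0.002],[0,0,-0.002]],"turn":[0,0,0,0,0,0,0,0,0,0]}'
```

```text
time_s: 18.05
tcp_pos: [0.5293, 0.0471, 0.1046]
orientation: [-180.0, -0.0, 92.0]
contact_force: [-0.2, 0.1, 1.1]
grip_width: 0.0005
finger_force: 0.5
time_s: 19.05
tcp_pos: [0.5295, 0.044, 0.0848]
orientation: [180.0, 0.0, 92.0]
contact_force: [0.0, -0.1, 0.9]
grip_width: 0.0003
finger_force: 0.5
```

```bash
for i in 1 2 3 4; do python3 -m pendant '{"travel":[[0,0,-0.001],[0,0,-0.001]],"turn":[0,0]}' | grep -E "tcp|cont|finger";done
```

```text
tcp_pos: [0.5294, 0.0441, 0.0828]
contact_force: [-0.4, -0.8, 1.9]
finger_force: 0.5
tcp_pos: [0.5294, 0.0441, 0.0809]
contact_force: [-0.4, -0.5, 0.8]
finger_force: 0.5
tcp_pos: [0.5295, 0.0441, 0.0793]
contact_force: [-5.7, -0.4, 13.2]
finger_force: 7.0
tcp_pos: [0.5296, 0.0441, 0.0791]
contact_force: [-12.8, -0.8, 32.8]
finger_force: 16.4
```

The stop came at z = 0.079, which is the top face of a shut lid. I retract and check.

```bash
python3 -m pendant '{"travel":[[0,0,0.002],[0,0,0.005],[0,0,0.02],[0,0,0.03],[0,0,0.03],[0,0,0.03],[0,0,0.03],[0,0,0.03],[-0.01,0.03,0.02],[-0.01,0.03,0],[-0.01,0.03,0],[-0.01,0.03,0],[-0.01,0.03,0],[-0.01,0.03,0],[-0.01,0.03,0],[0,0,0]],"turn":[0,0,0,0,0,0,0,0,0,0,0,0,0,0,0,0]}'
python3 - <<'E'
from h import *
np.set_printoptions(precision=4,suppress=True)
im,d=r.get_image("top");cv2.imwrite("pics/t3.png",im[...,::-1])
L=np.array([(245,225),(245,325),(305,220),(312,325),(280,270)]);print(world("top",d,L[:,0],L[:,1]))
E
```

```text
time_s: 21.45
tcp_pos: [0.4581, 0.2567, 0.2739]
orientation: [-180.0, -0.0, 92.2]
contact_force: [-0.5, -0.3, 0.1]
grip_width: 0.0006
finger_force: 0.0
[[0.6063 0.1328 0.0777]
 [0.4393 0.1313 0.078 ]
 [0.6134 0.0309 0.0776]
 [0.4373 0.022  0.0777]
 [0.5285 0.0737 0.0782]]
```

View pics/t3.png

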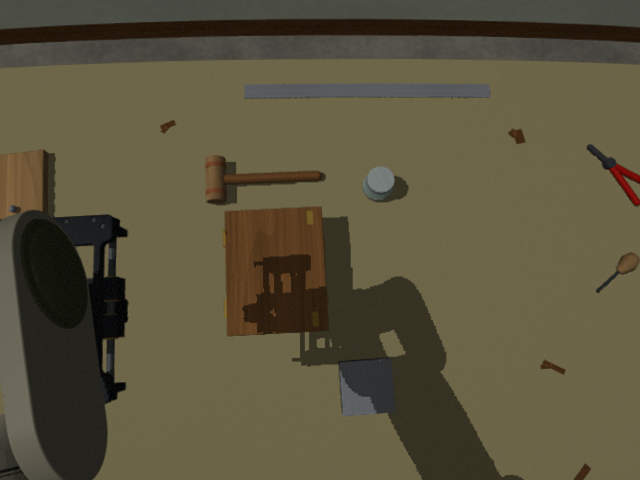

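The lid lies flat at (275,270), level at 0.078 m all over. The mallet (216,178), jar (380,182) and block (367,386) are where they were, and the arm is clear.

```bash
python3 -c "
from workcell import r
print(r.finish_job())"
```

```text
the job is handed in; nothing more can be done
None
```

Both drawers were pushed home to their stops, then the lid was eased shut (flat at 78 mm, no slam), with the mallet, steel block and jar unmoved and the job handed in at about 21.5 s; the small box was untouched but is now under the lid, so I couldn't recheck it.

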